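# Tare the portion scale under an empty sauce cup

## Task

Set the small empty steel sauce cup upright on the scale's steel pan without dropping it, and let go of it. Then tare the scale: press its long oblong key from above with a firm but gentle fingertip push (about 5 to 10 N, never above 40 N), keep it pressed for about half a second, and release it. Do not press the two small round keys, and leave the cup standing on the pan.

Things in the scene. Friction and masses are not known exactly. Their poses are not given: they have to be found in the camera images.
- cup_mid (a point): Centre (half-way up) of the small empty steel sauce cup: open-topped, round, 50 mm high, 54 mm across at the rim and 50 mm at the foot, wall 3 mm, about 90 g, loose. It starts upright on the table, with its mouth up (its z axis points out of the mouth). A wider, shallow steel dish nearby (100 mm across) is not it.
- pan (a point): Middle of the top face of the scale's flat steel pan, 50 mm above the table. The pan is 146 mm (x) by 215 mm (y). The scale is a fixed grey box, 240 mm (x) by 230 mm (y); its x axis points from the control strip to the pan, y to the left, z up. The control strip, 44 mm above the table, lies along the scale's edge nearest the robot, about 125 mm from this point in -x, with a display in its middle.
- tare_key: The tare key, a flat oblong membrane key on the control strip, 30 mm (x) by 46 mm (y), at the left or the right end of the strip, 70 mm from its middle. Origin: middle of its top face, about 47 mm above the table and 3 mm above the strip; axes as the pan's. It gives only 1.5 mm downwards (4.5 N at its stop) and registers above 3 N kept for 0.2 s; it springs back.
- round_keys: The other two keys, flat round buttons 18 mm across, 28 mm apart along y, at the other end of the strip, at the same height. Origin: half-way between them at the level of their top faces. Not to be pressed.
There are look-alikes about, which are no part of the job. What is shaped like the part that bears cup_mid but pink or yellow is not meant.

How it is judged:
On the way, in this order (a step that is already met when the one before it is completed fails the run):
1. the cup stands upright on the pan, let go (x of cup_mid in the frame of pan between -0.05 and 0.05 m and y of cup_mid in the frame of pan between -0.085 and 0.085 m and z of cup_mid in the frame of pan between 0.018 and 0.031 m and angle between cup_mid's own z axis and vertical below 0.17 rad and contact force between the fingers and cup below 0.1 N), for 0.2 s.
2. with the cup on the pan, the oblong key is pressed with more than 3 N for 0.2 s (x of cup_mid in the frame of pan between -0.05 and 0.05 m and y of cup_mid in the frame of pan between -0.085 and 0.085 m and z of cup_mid in the frame of pan between 0.018 and 0.031 m and angle between cup_mid's own z axis and vertical below 0.17 rad and contact force between the fingers and tare_key above 3 N), for 0.2 s.
At the end, for the whole second after the job is handed in: The cup stands upright (within 10 degrees), at rest and released, with its foot on the pan (centre within 50 mm of the pan's middle across the pan's short side and 85 mm along its long side); the tare key has been pressed after that and is released (all of step 1 and linear speed of cup below 0.02 m/s and contact force between anything else and tare_key below 0.3 N); the robot touches nothing.
It fails at once if a small round key is pressed (over 1.5 N) (contact force between anything else and round_keys above 1.5 N).
It fails at once if the tare key is pushed with more than 40 N (contact force between anything else and tare_key above 40 N).
It fails at once if the cup is dropped or thrown (moving faster than 0.7 m/s while not held) (contact force between the fingers and cup below 0.1 N and linear speed of cup above 0.7 m/s).
It also fails if it takes over 48 s, if anything falls off the work surface, if the arm or the gripper's body presses on something with over 40 N, if the wrist force passes 120 N, or if a joint passes its speed limit or range.

## Robot

A 6-joint arm with a two-finger parallel gripper is mounted at the origin on the work surface. World frame = base frame: x ahead of the robot, y to its left, z up, the work surface at z = 0. Lengths are in m, angles in rad, forces in N, time in s.
With the tool pointing down it reaches from about 0.375 to 0.9 m from the base axis. Payload 3.1 kg.
Tool frame: the origin (TCP) lies on the centre line of the jaws, within the pads' length; the fingertips stand 8 mm ahead of it and the grasp point (between the pads) lies 11 mm behind it (robot.tip_extent is the distance from the TCP to the fingertips, in m); y points along the fingers, z is the direction in which the jaws open and shut, and the axes are right-handed (so a half turn about y gives the same grasp; the last joint's range is limited). The gripper opens to 87 mm and grips with 3 to 60 N. Pads are 19 mm wide; open, the fingers measure 117 mm over their backs; the gripper's body (75 mm by 190 mm) begins 51 mm behind the grasp point.
Start: joints at [1.063, 0.527, 1.433, -0, 1.181, -0.178], TCP at [0.202, 0.592, 0.231] pointing down, gripper open.
Joint ranges: [-3.08, 3.08], [-0.75, 2.2], [0.22, 2.44], [-1.43, 4.57], [0, 2.65], [-2.85, 2.85]. Speed limits (rad/s): [2.79, 2.79, 3.14, 3.14, 3.14, 3.14].

## Interface

Orientations are given as a unit quaternion [x, y, z, w].
In Python, from rig import robot gives the robot as it stands.
- The arm moves only by the shell command python3 -m crank 'ROWS' [FORCE]. ROWS is JSON, a list that holds one entry, the list of rows, each a list of 7 numbers: the turn, a rotation vector about the tool's x, y, z in degrees, then the shift along the tool's x, y, z in m, then the opening in per cent of the stroke, from 0 (shut) to 100 (fully open). In form: [[[ax, ay, az, dx, dy, dz, gripper], ...]]. A call has exactly 5 rows; each row shifts and turns the commanded pose from where the row before left it, along the tool's axes as they then stand; what a row does not reach is not made up. A row lasts 1/8 s, in which the tool goes at most 62.5 mm and 10.7 degrees, less where a joint would pass 70% of its speed; a pose out of reach is approached as far as the arm can. A call with a gripper value outside its range is refused whole. The fingers move at their own pace and stop on an object; FORCE is the grip in N (left out, the last holds). Time passes only in rows, so rows that do not move let the fingers close, or fill a call up. It gives the time, the measured TCP pose, the force and the opening at its end, in the units of the state.
- robot.get_obs(): the state, without advancing time (a new reading comes with each control period).
- robot.camera(name): name is "side" or "top" or "wrist"; returns a dict with "img" (420x560x3 uint8, red, green, blue), "K" (3x3 intrinsics, pixels), "R" (3x3) and "t" (3): a world point X has camera coordinates R X + t; the wrist camera has in their place "T_tool_cam" (4x4, takes a point from camera to tool coordinates, whose origin is the TCP and whose axes are the tool frame's). Camera axes: x right, y down, z forward; pixel columns grow to the right and rows downward; lengths in m; the calibration is good to about 2 mm. The wrist camera is an equidistant fisheye: a pixel r from the principal point sees the ray r / f radians off the axis. A picture is of the moment at which its call begins: read the wrist's pose just before it. There is no depth.
- robot.hand_in(): hands the job in, once; it reports no verdict.
Trained networks look in a picture, given as the dict that the camera call returned (one of the last four; its "shot" number tells which), for a name from the list of things; names that differ only in an ending like _2 or _b are one class to them, and where a whole thing is asked for, a point or a joint stands for the part that bears it (a point fixed in the world has none). Each returns a list of dicts, best first, with "conf" (0 to 1); they miss things now and then, are a little off and sometimes report something else, mostly with a low value. They report only what shows in the picture. A call takes as long as a camera call. They do not tell look-alikes from the thing itself.
- robot.spot_in(picture, thing): "at" ([row, column] in pixels, amid what is visible of it).
The state is a dict: "time": time; "q": joint angles; "joint_velocities": joint speeds; "joint_torque": joint torques, N m; "position": TCP position; "tool_rot": TCP orientation; "ft_force": force on the tool from outside, world axes, zero at the start; "moment": the same for the moment, N m; "grip_width": finger opening in m.
Only numpy, scipy, OpenCV 4.12 (cv2) and the standard library are available. Lean on these libraries where they do the work, as an engineer would, in place of code of your own. Each camera call takes 0.05 s, during which the arm holds its last target.

## Working session

There is one attempt and no reset: what is moved stays moved. The work goes in short steps, Python scripts to look and compute and a shell command to move; the robot and the scene stay as the last step left them, time stands still between calls to the robot, and variables do not carry over. Pictures are saved under pics/ and viewed, and the job is handed in when it is done.

```bash
ls; mkdir -p pics
cat > h.py <<'E'
import numpy as np, cv2
from rig import robot
def save(p,n): cv2.imwrite('pics/'+n+'.png', cv2.cvtColor(p['img'],cv2.COLOR_RGB2BGR))
def ray(p,rc):
    u=np.array([rc[1],rc[0],1.0]); d=np.linalg.inv(p['K'])@u; R=np.array(p['R']);t=np.array(p['t'])
    return -R.T@t, R.T@d
def atz(p,rc,z):
    o,d=ray(p,rc); return o+d*(z-o[2])/d[2]
E
python3 - <<'E'
from h import *
np.set_printoptions(precision=4,suppress=True)
o=robot.get_obs(); print(o)
for n in ['top','side']:
    p=robot.camera(n); save(p,n+'0'); print(n,-np.array(p['R']).T@p['t'])
    for th,z in [('cup_mid',.025),('pan',.05),('tare_key',.047),('round_keys',.047)]:
        for s in robot.spot_in(p,th)[:4]: print(th,s,atz(p,s['at'],z))
E
```

```text
pics
{'time': 0.0, 'q': array([ 1.0635,  0.5285,  1.4339,  0.    ,  1.1814, -0.1785]), 'joint_velocities': array([ 0.0006,  0.0002, -0.0008, -0.0011, -0.0006,  0.0009]), 'joint_torque': array([  0.    , -44.0039, -17.6595,   0.0632,   0.0581,  -0.0002]), 'position': array([0.2014, 0.5909, 0.2296]), 'tool_rot': array([ 0.6983, -0.116 ,  0.1155, -0.6969]), 'ft_force': array([-0.0426,  0.6591, -0.112 ]), 'moment': array([-0.0132,  0.035 ,  0.0331]), 'grip_width': 0.08661653018625962}
top [ 0.39   -0.0097  1.0149]
cup_mid {'at': [217.5, 355.1], 'conf': 0.91} [ 0.5616 -0.202   0.025 ]
cup_mid {'at': [170.6, 372.0], 'conf': 0.82} [ 0.6668 -0.2449  0.025 ]
cup_mid {'at': [205.1, 306.2], 'conf': 0.75} [ 0.5909 -0.0961  0.025 ]
cup_mid {'at': [215.2, 401.9], 'conf': 0.72} [ 0.565  -0.3048  0.025 ]
pan {'at': [224.9, 171.0], 'conf': 0.79} [0.5479 0.1924 0.05  ]
tare_key {'at': [250.9, 123.8], 'conf': 0.59} [0.495  0.2901 0.047 ]
tare_key {'at': [218.3, 352.3], 'conf': 0.57} [ 0.5562 -0.1916  0.047 ]
round_keys {'at': [269.2, 186.5], 'conf': 0.54} [0.4546 0.1591 0.047 ]
side [0.3211 0.5179 0.6316]
cup_mid {'at': [138.8, 266.9], 'conf': 0.95} [ 0.6601 -0.2534  0.025 ]
cup_mid {'at': [186.9, 267.6], 'conf': 0.93} [ 0.5908 -0.1002  0.025 ]
cup_mid {'at': [134.8, 311.2], 'conf': 0.86} [ 0.5709 -0.3117  0.025 ]
cup_mid {'at': [188.4, 339.9], 'conf': 0.74} [ 0.4524 -0.1572  0.025 ]
pan {'at': [311.3, 212.5], 'conf': 0.87} [0.5423 0.2175 0.05  ]
tare_key {'at': [366.9, 225.2], 'conf': 0.55} [0.4846 0.2865 0.047 ]
round_keys {'at': [297.2, 280.5], 'conf': 0.66} [0.458 0.151 0.047]
round_keys {'at': [160.8, 298.9], 'conf': 0.37} [ 0.5536 -0.1812  0.047 ]
```

View pics/top0.png

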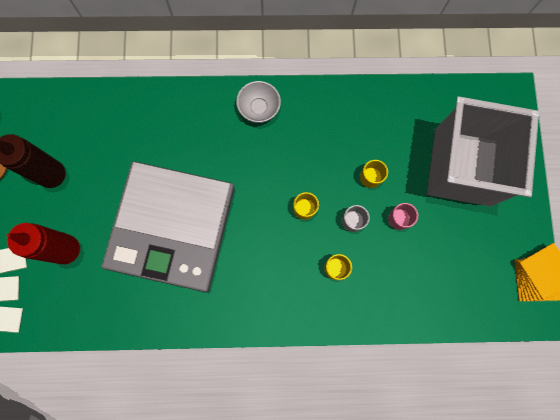

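View pics/side0.png

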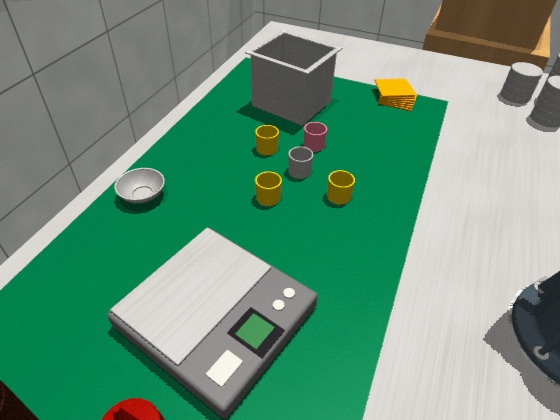

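Steel cup: top (217,355), side (161,300), ringed by three yellow cups and one pink. The tare key is at the strip's left end: top (254,125). I'll refine the positions now.

Run:
```python
from h import *
from scipy.spatial.transform import Rotation as Ro
np.set_printoptions(precision=4,suppress=True)
o=robot.get_obs(); print(Ro.from_quat(o['tool_rot']).as_matrix())
a=robot.camera('top'); b=robot.camera('side')
pa,pb=[217.5,355.1],[160.8,298.9]
o1,d1=ray(a,pa);o2,d2=ray(b,pb)
s=np.linalg.lstsq(np.c_[d1,-d2],o2-o1,rcond=None)[0];print('tri',o1+s[0]*d1,o2+s[1]*d2)
A=cv2.cvtColor(a['img'],cv2.COLOR_RGB2BGR);B=cv2.cvtColor(b['img'],cv2.COLOR_RGB2BGR)
c1=cv2.resize(A[195:240,330:380],None,fx=8,fy=8,interpolation=cv2.INTER_NEAREST)
c2=cv2.resize(B[140:185,275:325],None,fx=8,fy=8,interpolation=cv2.INTER_NEAREST)
cv2.imwrite('pics/z1.png',np.hstack([c1,c2]))
# fine non-green mask contours
hsv=cv2.cvtColor(A,cv2.COLOR_BGR2HSV); 
m=((hsv[...,1]<90)&(hsv[...,2]>60)).astype(np.uint8)
n,l,st,c=cv2.connectedComponentsWithStats(m)
k=l[215,352] or l[211,350]; print(k,st[k],c[k])
for z in (0.025,.05): 
  x,y,w,hh=st[k][:4]; print(z,atz(a,[y+hh/2-.5,x+w/2-.5],z), atz(a,[y,x],z)-atz(a,[y+hh,x+w],z))
# scale: yellowish/dark corners by hand
cv2.imwrite('pics/z2.png',cv2.resize(A[155:300,95:245],None,fx=4,fy=4,interpolation=cv2.INTER_CUBIC))
```

```text
[[ 0.9464 -0.      0.323 ]
 [-0.323  -0.0001  0.9464]
 [-0.     -1.     -0.0001]]
tri [ 0.5607 -0.2009  0.0305] [ 0.5603 -0.201   0.0304]
77 [342 205  28  27 550] [355.7455 217.7836]
0.025 [ 0.5605 -0.2028  0.025 ] [0.0607 0.0582 0.    ]
0.05 [ 0.5562 -0.1979  0.05  ] [0.0592 0.0568 0.    ]
```

View pics/z1.png

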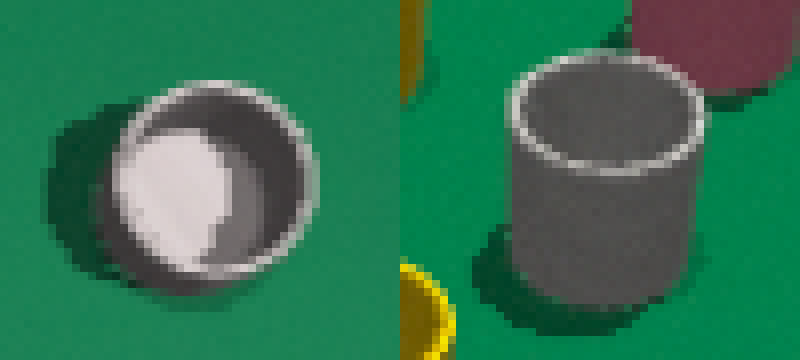

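View pics/z2.png

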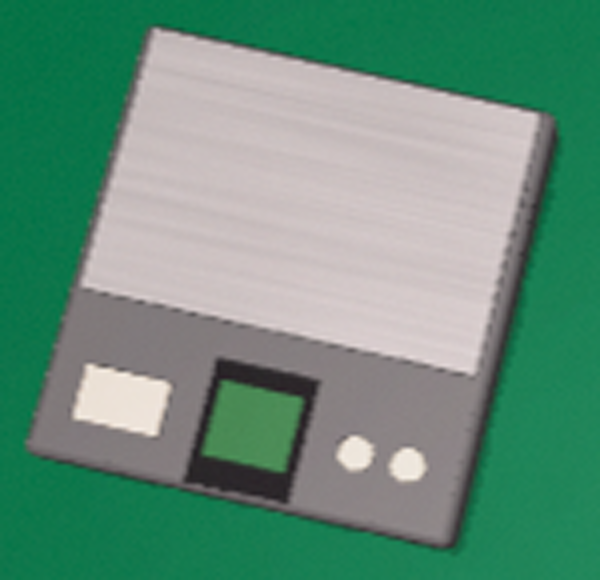

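Run:
```python
from h import *
np.set_printoptions(precision=4,suppress=True)
a=robot.camera('top'); b=robot.camera('side')
print('rim',atz(a,[216.9,356.75],.05),atz(b,[153.5,300.3],.05))
f=lambda u,v:[v/4+155-.5,u/4+95-.5]
P=[atz(a,f(*q),.05) for q in [(150,27),(540,112),(475,375),(82,288)]]
print(P,np.mean(P,0)); 
for i in range(4): print(np.linalg.norm(P[i]-P[(i+1)%4]))
d=P[0]-P[1]+P[3]-P[2]; print('yaw',np.degrees(np.arctan2(-d[0],d[1])))
k=atz(a,f(122,401),.047);print('key',k)
for q in [(354,453),(407,465)]: print(atz(a,f(*q),.047))
for s in ([367,224.5],):print('side key',atz(b,s,.047))
```

```text
rim [ 0.5585 -0.2007  0.05  ] [ 0.5587 -0.2024  0.05  ]
[array([0.6883, 0.279 , 0.05  ]), array([0.6379, 0.0693, 0.05  ]), array([0.497 , 0.1034, 0.05  ]), array([0.5464, 0.3095, 0.05  ])] [0.5924 0.1903 0.05  ]
0.21563337379154934
0.14502660509652196
0.211903264763683
0.14505016386205163
yaw -13.499940807295708
key [0.4869 0.2873 0.047 ]
[0.4577 0.1664 0.047 ]
[0.451  0.1388 0.047 ]
side key [0.4854 0.287  0.047 ]
```

```bash
python3 -m crank '[[[0,0,0,0.0396,0,-0.0423,100],[0,0,0,0.0396,0,-0.0423,100],[0,0,0,0.0396,0,-0.0423,100],[0,0,0,0.0396,0,-0.0423,100],[0,0,0,0.0396,0,-0.0423,100]]]'
python3 -m crank '[[[0,0,0,0.0396,0,-0.0423,100],[0,0,0,0.0396,0,-0.0423,100],[0,0,0,0.0396,0,-0.0423,100],[0,0,0,0.0396,0,-0.0423,100],[0,0,0,0.0396,0,-0.0423,100]]]'
python3 -m crank '[[[0,0,0,0.0396,0,-0.0423,100],[0,0,0,0.0396,0,-0.0423,100],[0,0,0,0.0396,0,-0.0423,100],[0,0,0,0.0396,0,-0.0423,100],[0,0,0,0.0396,0,-0.0423,100]]]'
python3 -m crank '[[[0,9.2,0,0,0,0,100],[0,9.2,0,0,0,0,100],[0,9.2,0,0,0,0,100],[0,9.2,0,0,0,0,100],[0,9.2,0,0,0,0,100]]]'
cat > st.py <<'E'
from h import *
from scipy.spatial.transform import Rotation as Ro
import sys
np.set_printoptions(precision=4,suppress=True)
o=robot.get_obs(); R=Ro.from_quat(o['tool_rot']).as_matrix()
print('t',o['time'],'p',o['position'],'w',o['grip_width'],'f',o['ft_force'])
print(R, 'q',o['q'])
if len(sys.argv)>1:
    T=np.array([float(x) for x in sys.argv[1:4]]); print('delta tool',R.T@(T-o['position']))
E
python3 st.py 0.5586 -0.2015 0.15
```

```text
time: 1.32
position: [0.3217, 0.3259, 0.2309]
tool_rot: [-0.697, 0.115, -0.116, 0.698]
ft_force: [0.4, -0.5, -0.3]
grip_width: 0.0867
time: 1.95
position: [0.4408, 0.0614, 0.231]
tool_rot: [-0.697, 0.115, -0.116, 0.698]
ft_force: [0.9, 1.1, 0.5]
grip_width: 0.0872
time: 2.58
position: [0.5597, -0.2028, 0.2307]
tool_rot: [-0.698, 0.116, -0.116, 0.698]
ft_force: [0.6, 0.3, -0.5]
grip_width: 0.0869
time: 3.2
position: [0.5591, -0.2008, 0.2306]
tool_rot: [0.596, -0.381, 0.381, -0.596]
ft_force: [-0.5, 0.6, 0.1]
grip_width: 0.087
t 3.2 p [ 0.5591 -0.2008  0.2306] w 0.087035932627591 f [-0.45    0.6163  0.1426]
[[ 0.4204  0.0001  0.9074]
 [-0.9074 -0.0001  0.4204]
 [ 0.0001 -1.      0.    ]] q [-0.5328  0.4855  1.5127 -0.      1.1433 -0.9667]
delta tool [ 0.0004  0.0806 -0.0007]
```

Run:
```python
from h import *
np.set_printoptions(precision=4,suppress=True)
p=robot.camera('wrist'); save(p,'w1'); print(p['K'],p['T_tool_cam'])
T=np.array(p['T_tool_cam']);K=p['K']
for z in (0.18,): # rim centre in tool coords: y ahead
    X=np.linalg.inv(T)@np.array([0,z,0,1]); X=X[:3]; th=np.arctan2(np.hypot(X[0],X[1]),X[2]); 
    print('expect rim px rc', K[1,2]+K[1,1]*th*X[1]/np.hypot(X[0],X[1]),K[0,2]+K[0,0]*th*X[0]/np.hypot(X[0],X[1]))
print(robot.spot_in(p,'cup_mid'))
```

```text
[[325.1923   0.     279.4565]
 [  0.     325.1923 209.145 ]
 [  0.       0.       1.    ]] [[-0.      0.954   0.2998 -0.0833]
 [ 0.0002 -0.2998  0.954  -0.1523]
 [ 1.      0.0001 -0.0002 -0.0001]
 [ 0.      0.      0.      1.    ]]
expect rim px rc 190.02982058762962 279.62716962434286
[{'at': [184.4, 278.0], 'conf': 0.93}, {'at': [253.9, 339.9], 'conf': 0.92}, {'at': [112.0, 210.3], 'conf': 0.88}, {'at': [108.7, 345.3], 'conf': 0.69}, {'at': [265.3, 244.7], 'conf': 0.66}]
```

View pics/w1.png

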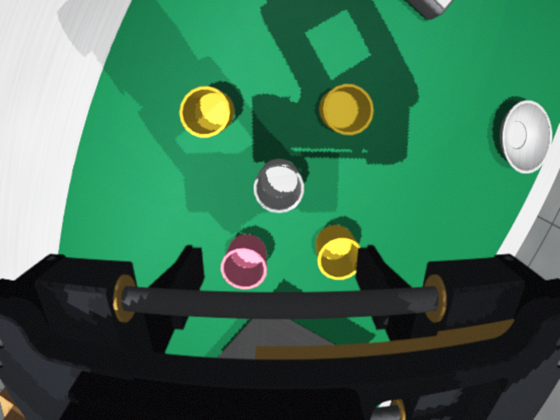

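The wrist view shows the rim centred at about (187,278), against a predicted (190,280), so the arm is on target. Descending.

```bash
python3 -m crank '[[[0,0,0,0,0.04,0,100],[0,0,0,0,0.04,0,100],[0,0,0,0,0.04,0,100],[0,0,0,0,0.03,0,100],[0,0,0,0,0.03,0,100]]]'
python3 -m crank '[[[0,0,0,0,0.015,0,100],[0,0,0,0,0.015,0,100],[0,0,0,0,0,0,100],[0,0,0,0,0,0,50],[0,0,0,0,0,0,50]]]' 15
python3 -m crank '[[[0,0,0,0,0,0,50],[0,0,0,0,0,0,50],[0,0,0,0,0,0,50],[0,0,0,0,0,0,50],[0,0,0,0,0,0,50]]]' 15
python3 st.py
```

```text
time: 3.92
position: [0.5593, -0.2009, 0.0495]
tool_rot: [0.598, -0.378, 0.378, -0.598]
ft_force: [0.5, 0.4, -0.2]
grip_width: 0.0869
time: 4.55
position: [0.5597, -0.2011, 0.0215]
tool_rot: [-0.597, 0.378, -0.38, 0.597]
ft_force: [-0.2, 0.0, -0.1]
grip_width: 0.0745
time: 5.18
position: [0.5591, -0.2009, 0.0209]
tool_rot: [0.597, -0.379, 0.379, -0.597]
ft_force: [-1.4, 0.1, 3.6]
grip_width: 0.0527
t 5.175 p [ 0.5591 -0.2009  0.0209] w 0.052685992076711714 f [-1.366   0.1485  3.5982]
[[ 0.4252  0.0001  0.9051]
 [-0.9051 -0.0001  0.4252]
 [ 0.0002 -1.     -0.    ]] q [-0.5328  0.785   1.6488 -0.0001  0.7076 -0.972 ]
```

```bash
python3 -m crank '[[[0,0,0,0,0,0,20],[0,0,0,0,0,0,20],[0,0,0,0,-0.01,0,20],[0,0,0,0,-0.025,0,20],[0,0,0,0,-0.03,0,20]]]' 20
python3 -m crank '[[[0,0,0,0,-0.03,0,20],[0,0,0,0,-0.03,0,20],[0,0,0,0,-0.02,0,20],[0,0,0,0,-0.01,0,20],[0,0,0,0,0,0,20]]]'
python3 st.py 0.592 0.190 0.175
python3 - <<'E'
from h import *
p=robot.camera('wrist'); save(p,'w2')
E
```

```text
time: 5.8
position: [0.5586, -0.2004, 0.0856]
tool_rot: [-0.597, 0.38, -0.379, 0.597]
ft_force: [0.1, -0.1, -0.5]
grip_width: 0.0523
time: 6.42
position: [0.5593, -0.2008, 0.1759]
tool_rot: [-0.597, 0.379, -0.379, 0.597]
ft_force: [-0.3, -0.1, -1.0]
grip_width: 0.0522
t 6.425 p [ 0.5593 -0.2008  0.1759] w 0.05223693306101149 f [-0.3385 -0.0969 -1.0357]
[[ 0.4252  0.001   0.9051]
 [-0.9051 -0.0004  0.4252]
 [ 0.0008 -1.      0.0007]] q [-0.5327  0.5523  1.5662  0.0002  1.022  -0.9719]
delta tool [-0.3398  0.0008  0.1958]
```

View pics/w2.png

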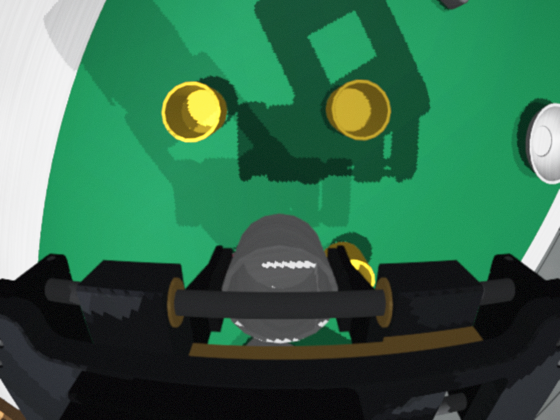

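The cup is held: it sits between the pads at (280,280), and the weight reads about 1 N. Carrying it over.

```bash
python3 -m crank '[[[0,0,0,-0.02,0,0.0115,20],[0,0,0,-0.035,0,0.0201,20],[0,0,0,-0.035,0,0.0201,20],[0,0,0,-0.04,0,0.023,20],[0,0,0,-0.04,0,0.023,20]]]'
python3 -m crank '[[[0,0,0,-0.04,0,0.023,20],[0,0,0,-0.04,0,0.023,20],[0,0,0,-0.04,0,0.023,20],[0,0,0,-0.03,0,0.0173,20],[0,0,0,-0.02,0,0.0115,20]]]'
python3 -m crank '[[[0,0,0,0,0.02,0,20],[0,0,0,0,0.03,0,20],[0,0,0,0,0.025,0,20],[0,0,0,0,0.015,0,20],[0,0,0,0,0.005,0,20]]]'
python3 st.py 0.592 0.190 0.0715
python3 - <<'E'
from h import *
p=robot.camera('side'); save(p,'s2')
E
```

```text
time: 7.1
position: [0.5742, -0.0025, 0.1745]
tool_rot: [0.597, -0.38, 0.378, -0.597]
ft_force: [0.9, -0.5, -1.0]
grip_width: 0.0526
time: 7.72
position: [0.59, 0.1928, 0.1745]
tool_rot: [0.598, -0.379, 0.378, -0.597]
ft_force: [0.2, 0.1, -1.6]
grip_width: 0.0525
time: 8.35
position: [0.5907, 0.19, 0.0794]
tool_rot: [0.597, -0.38, 0.379, -0.596]
ft_force: [-0.9, -0.0, -1.2]
grip_width: 0.0524
t 8.35 p [0.5907 0.19   0.0794] w 0.052446854925229 f [-0.9024 -0.0278 -1.1553]
[[ 0.425  -0.0021  0.9052]
 [-0.9052 -0.0003  0.425 ]
 [-0.0007 -1.     -0.0021]] q [ 0.1314  0.7171  1.5576 -0.      0.869  -0.3076]
delta tool [0.0006 0.0079 0.0011]
```

View pics/s2.png

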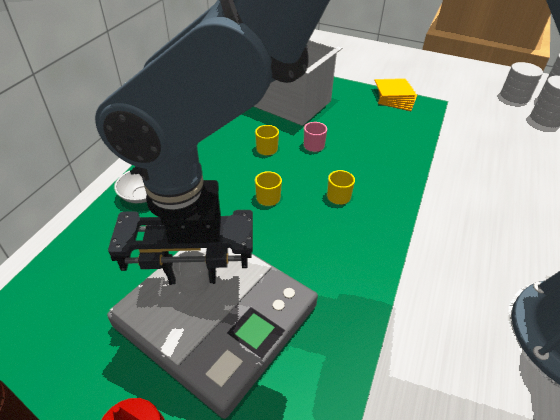

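Over the pan, with 6–8 mm to go. I'll lower in small steps and watch the force.

```bash
python3 -m crank '[[[0,0,0,0,0.002,0,20],[0,0,0,0,0.002,0,20],[0,0,0,0,0.001,0,20],[0,0,0,0,0.001,0,20],[0,0,0,0,0,0,20]]]'
python3 -m crank '[[[0,0,0,0,0.001,0,20],[0,0,0,0,0.0005,0,20],[0,0,0,0,0,0,20],[0,0,0,0,0,0,20],[0,0,0,0,0,0,20]]]'
```

```text
time: 9.02
position: [0.5915, 0.1901, 0.0746]
tool_rot: [-0.597, 0.379, -0.379, 0.597]
ft_force: [-0.8, 0.0, 0.4]
grip_width: 0.0526
time: 9.65
position: [0.5915, 0.19, 0.0731]
tool_rot: [-0.597, 0.379, -0.379, 0.597]
ft_force: [-0.6, 0.5, -1.1]
grip_width: 0.0526
```

```bash
python3 -m crank '[[[0,0,0,0,0.001,0,20],[0,0,0,0,0.0005,0,20],[0,0,0,0,0,0,20],[0,0,0,0,0,0,20],[0,0,0,0,0,0,20]]]'
python3 -m crank '[[[0,0,0,0,0.0005,0,20],[0,0,0,0,0.0005,0,20],[0,0,0,0,0,0,20],[0,0,0,0,0,0,20],[0,0,0,0,0,0,20]]]'
```

```text
time: 10.28
position: [0.5915, 0.1901, 0.0716]
tool_rot: [-0.597, 0.379, -0.379, 0.597]
ft_force: [-0.4, -0.3, -0.3]
grip_width: 0.0525
time: 10.9
position: [0.5915, 0.1901, 0.0708]
tool_rot: [-0.597, 0.379, -0.379, 0.597]
ft_force: [-1.2, -0.1, 4.2]
grip_width: 0.0522
```

The force rose to +4.2 N at z=0.0708, as expected for contact. Releasing.

```bash
python3 -m crank '[[[0,0,0,0,0,0,64],[0,0,0,0,0,0,70],[0,0,0,0,0,0,80],[0,0,0,0,0,0,90],[0,0,0,0,0,0,100]]]'
python3 -m crank '[[[0,0,0,0,0,0,100],[0,0,0,0,0,0,100],[0,0,0,0,0,0,100],[0,0,0,0,-0.01,0,100],[0,0,0,0,-0.02,0,100]]]'
python3 -m crank '[[[0,0,0,0,-0.03,0,100],[0,0,0,0,-0.03,0,100],[0,0,0,0,-0.03,0,100],[0,0,0,0,-0.02,0,0],[0,0,0,0,-0.01,0,0]]]'
python3 st.py 0.486 0.287 0.2
python3 - <<'E'
from h import *
p=robot.camera('side'); save(p,'s3')
p=robot.camera('wrist'); save(p,'w3'); print(robot.spot_in(p,'tare_key'),robot.spot_in(p,'cup_mid'))
cv2.imwrite('pics/c3.png',np.hstack([cv2.imread('pics/s3.png'),cv2.imread('pics/w3.png')])[:, :1120]) 
im=cv2.imread('pics/c3.png'); cv2.imwrite('pics/c3.png',cv2.resize(im,(800,300)))
E
```

```text
time: 11.52
position: [0.5915, 0.19, 0.0704]
tool_rot: [0.597, -0.379, 0.379, -0.597]
ft_force: [-0.2, 0.7, -0.3]
grip_width: 0.0809
time: 12.15
position: [0.5909, 0.1899, 0.1006]
tool_rot: [0.597, -0.38, 0.379, -0.596]
ft_force: [-0.4, 0.2, -0.1]
grip_width: 0.0868
time: 12.78
position: [0.5921, 0.1902, 0.2226]
tool_rot: [-0.596, 0.378, -0.38, 0.598]
ft_force: [-0.3, 0.3, -0.9]
grip_width: 0.074
t 12.775 p [0.5921 0.1902 0.2226] w 0.0739701375192467 f [-0.2885  0.3389 -0.888 ]
[[ 0.4252  0.003   0.9051]
 [-0.9051  0.0004  0.4252]
 [ 0.0009 -1.      0.0029]] q [ 0.1313  0.5307  1.4515 -0.      1.1563 -0.3079]
delta tool [-0.1328  0.0224 -0.0549]
[{'at': [60.6, 223.4], 'conf': 0.74}] [{'at': [344.3, 198.0], 'conf': 0.95}, {'at': [201.1, 275.6], 'conf': 0.9}]
```

View pics/w3.png

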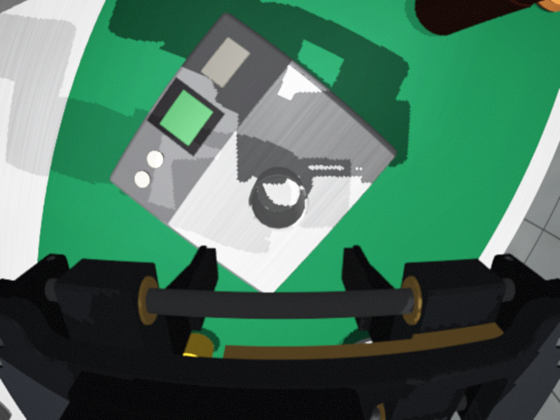

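View pics/s3.png

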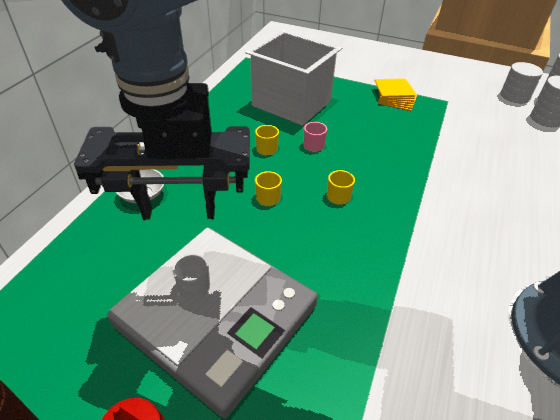

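The cup stands upright near the pan's middle: wrist (200,277), side (275,190). The tare key shows at wrist (61,224). Now moving to it with the fingers shut.

```bash
python3 -m crank '[[[0,0,0,-0.0443,0,-0.0183,0],[0,0,0,-0.0443,0,-0.0183,0],[0,0,0,-0.0443,0,-0.0183,0],[0,0,0,0,0,0,0],[0,0,0,0,0,0,0]]]'
python3 -m crank '[[[0,9.4,0,0,0,0,0],[0,9.4,0,0,0,0,0],[0,9.4,0,0,0,0,0],[0,9.4,0,0,0,0,0],[0,0,0,0,0,0,0]]]'
python3 st.py 0.486 0.287 0.075
python3 - <<'E'
from h import *
from scipy.spatial.transform import Rotation as Ro
o=robot.get_obs()
p=robot.camera('wrist'); save(p,'w4'); s=robot.spot_in(p,'tare_key'); print(s)
K=p['K'];T=np.array(p['T_tool_cam']);R=Ro.from_quat(o['tool_rot']).as_matrix()
for k in s:
    v=np.array([(k['at'][1]-K[0,2]),(k['at'][0]-K[1,2])])/K[0,0]; th=np.hypot(*v)
    d=np.r_[v/th*np.sin(th),np.cos(th)]; d=R@T[:3,:3]@d; c=o['position']+R@T[:3,3]; print(c+d*(.047-c[2])/d[2])
E
```

```text
time: 13.6
position: [0.4855, 0.2868, 0.2199]
tool_rot: [0.597, -0.379, 0.379, -0.597]
ft_force: [0.5, -0.3, 0.3]
grip_width: 0.0091
time: 14.22
position: [0.4865, 0.2859, 0.2201]
tool_rot: [0.443, -0.551, 0.551, -0.443]
ft_force: [-0.4, 0.0, -0.4]
grip_width: 0.0007
t 14.225 p [0.4865 0.2859 0.2201] w 0.0006842987318691026 f [-0.3698  0.043  -0.3925]
[[-0.2155  0.      0.9765]
 [-0.9765 -0.0003 -0.2155]
 [ 0.0003 -1.      0.0001]] q [ 0.3335  0.4586  1.5982 -0.0004  1.0849  0.5508]
delta tool [-0.001   0.1451 -0.0008]
[{'at': [184.6, 279.5], 'conf': 0.73}]
[0.48770839 0.293046   0.047     ]
```

View pics/w4.png

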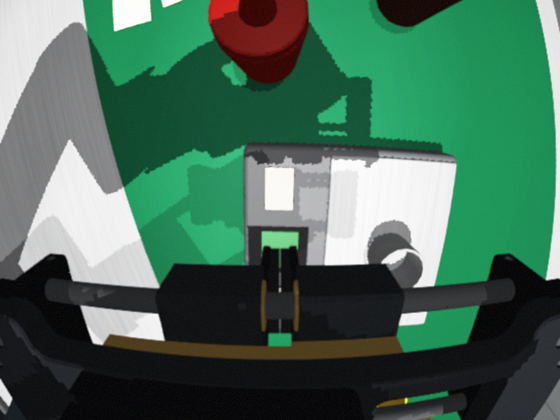

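The key sits at rows 166–211, centre (188.5,279.5), consistent with y≈0.288. Descending to about 10 mm above it.

```bash
python3 -m crank '[[[0,0,0,-0.002,0.04,0,0],[0,0,0,0,0.045,0,0],[0,0,0,0,0.04,0,0],[0,0,0,0,0.02,0,0],[0,0,0,0,0.008,0,0]]]'
python3 -m crank '[[[0,0,0,0,0,0,0],[0,0,0,0,0.003,0,0],[0,0,0,0,0.001,0,0],[0,0,0,0,0,0,0],[0,0,0,0,0,0,0]]]'
python3 st.py
python3 - <<'E'
from h import *
p=robot.camera('side'); save(p,'s5')
E
```

```text
time: 14.95
position: [0.4853, 0.2884, 0.066]
tool_rot: [-0.444, 0.551, -0.551, 0.442]
ft_force: [-0.4, 0.0, 1.2]
grip_width: 0.0005
time: 15.58
position: [0.4858, 0.289, 0.0639]
tool_rot: [0.443, -0.551, 0.551, -0.443]
ft_force: [-0.2, 0.2, 0.1]
grip_width: 0.0006
t 15.575 p [0.4858 0.289  0.0639] w 0.0006067625463107901 f [-0.2175  0.2218  0.0598]
[[-0.2153  0.0006  0.9765]
 [-0.9765  0.0002 -0.2153]
 [-0.0003 -1.      0.0005]] q [0.339  0.6902 1.7117 0.     0.7391 0.556 ]
```

View pics/s5.png

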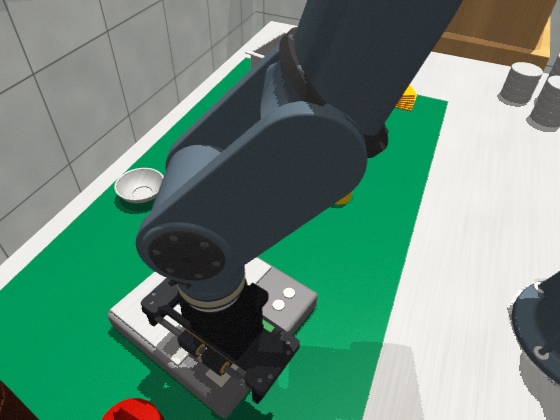

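```bash
python3 -m crank '[[[0,0,0,0,0.002,0,0],[0,0,0,0,0.002,0,0],[0,0,0,0,0.002,0,0],[0,0,0,0,0,0,0],[0,0,0,0,0,0,0]]]'
python3 -m crank '[[[0,0,0,0,0.001,0,0],[0,0,0,0,0.0005,0,0],[0,0,0,0,0,0,0],[0,0,0,0,0,0,0],[0,0,0,0,0,0,0]]]'
```

```text
time: 16.25
position: [0.4857, 0.289, 0.0575]
tool_rot: [-0.443, 0.551, -0.551, 0.443]
ft_force: [-0.3, 0.7, 0.3]
grip_width: 0.0002
time: 16.88
position: [0.4857, 0.289, 0.0561]
tool_rot: [0.443, -0.551, 0.551, -0.443]
ft_force: [0.8, 0.0, 0.0]
grip_width: 0.0005
```

```bash
python3 -m crank '[[[0,0,0,0,0.001,0,0],[0,0,0,0,0.0005,0,0],[0,0,0,0,0,0,0],[0,0,0,0,0,0,0],[0,0,0,0,0,0,0]]]'
```

```text
time: 17.5
position: [0.4858, 0.289, 0.0547]
tool_rot: [0.443, -0.551, 0.551, -0.443]
ft_force: [0.2, -0.4, 1.4]
grip_width: 0.0006
```

```bash
python3 -m crank '[[[0,0,0,0,0.0005,0,0],[0,0,0,0,0.0005,0,0],[0,0,0,0,0,0,0],[0,0,0,0,0,0,0],[0,0,0,0,0,0,0]]]'
```

```text
time: 18.12
position: [0.4858, 0.289, 0.0537]
tool_rot: [0.443, -0.551, 0.551, -0.443]
ft_force: [-0.1, 0.2, 5.4]
grip_width: 0.0003
```

```bash
python3 -m crank '[[[0,0,0,0,0.0003,0,0],[0,0,0,0,0,0,0],[0,0,0,0,0,0,0],[0,0,0,0,0,0,0],[0,0,0,0,0,0,0]]]'
python3 - <<'E'
from h import *
for i in range(4):
    p=robot.camera('side'); print(robot.get_obs()['ft_force'])
E
```

```text
time: 18.75
position: [0.4858, 0.289, 0.0537]
tool_rot: [0.443, -0.551, 0.551, -0.443]
ft_force: [-1.8, -0.1, 6.5]
grip_width: 0.0004
[-1.44983841 -0.54854712  7.25790348]
[-1.23259944 -0.21770257  6.79561831]
[-1.57325561 -0.59350788  7.45001512]
[-0.52131567 -0.63597886  6.70429085]
```

About 7 N has been held for well over 0.5 s. Releasing and rising.

```bash
python3 -m crank '[[[0,0,0,0,-0.002,0,0],[0,0,0,0,-0.005,0,0],[0,0,0,0,-0.02,0,0],[0,0,0,0,-0.03,0,0],[0,0,0,0,-0.03,0,0]]]'
python3 -m crank '[[[0,0,0,0,-0.03,0,0],[0,0,0,0,-0.03,0,0],[0,0,0,0,-0.01,0,0],[0,0,0,0,0,0,0],[0,0,0,0,0,0,0]]]'
python3 st.py
python3 - <<'E'
from h import *
p=robot.camera('wrist'); save(p,'w6');p=robot.camera('side'); save(p,'s6')
p=robot.camera('top'); save(p,'t6')
for s in robot.spot_in(p,'cup_mid')[:6]: print(s,atz(p,s['at'],.075))
E
```

```text
time: 19.58
position: [0.4853, 0.2887, 0.1406]
tool_rot: [-0.443, 0.551, -0.551, 0.442]
ft_force: [0.5, -0.2, 0.1]
grip_width: 0.0007
time: 20.2
position: [0.4848, 0.2886, 0.2088]
tool_rot: [-0.444, 0.552, -0.551, 0.442]
ft_force: [0.7, -0.1, 0.1]
grip_width: -0.0
t 20.2 p [0.4848 0.2886 0.2088] w -2.0809254184822492e-06 f [ 0.6901 -0.1387  0.148 ]
[[-0.2154 -0.0028  0.9765]
 [-0.9765 -0.001  -0.2154]
 [ 0.0016 -1.     -0.0025]] q [ 0.3389  0.4737  1.6084 -0.      1.0625  0.5561]
{'at': [205.7, 307.4], 'conf': 0.97} [ 0.57945078 -0.09415455  0.075     ]
{'at': [199.9, 167.8], 'conf': 0.94} [0.59634642 0.19484311 0.075     ]
{'at': [267.0, 340.0], 'conf': 0.86} [ 0.45145674 -0.15644344  0.075     ]
{'at': [169.4, 373.2], 'conf': 0.77} [ 0.65537022 -0.23569678  0.075     ]
{'at': [212.1, 400.6], 'conf': 0.76} [ 0.56277035 -0.28766386  0.075     ]
```

View pics/w6.png

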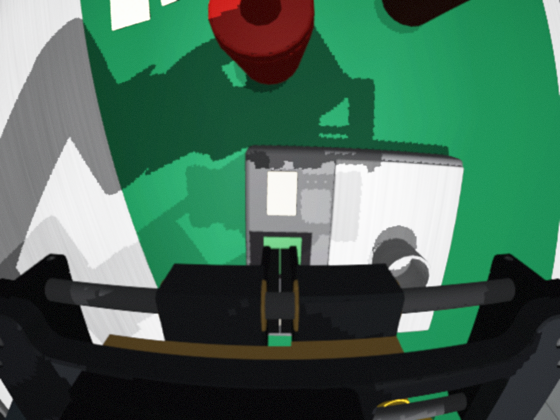

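View pics/s6.png

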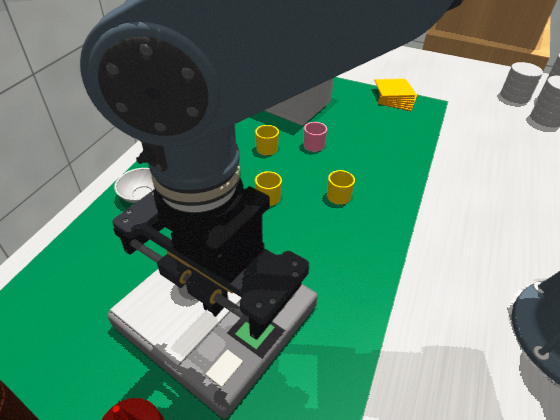

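The cup still stands at about (0.596, 0.195), within 7 mm of the pan's middle. The robot is clear of everything, so I'm handing in.

```bash
python3 -c "
from rig import robot
print(robot.hand_in())"
```

```text
the job is handed in; nothing more can be done
None
```

I set the steel sauce cup upright near the middle of the pan and let go. I then pressed the tare key with shut fingers and held it for over half a second. The wrist force read 5.4 N at first and about 7 N at the end. I lifted clear and handed the job in at about 20 s.

**Last checks:**
- **Cup:** the pictures show it standing upright at about (0.596, 0.195), 7 mm at most from the measured pan middle of (0.592, 0.190).
- **Robot:** the gripper is about 15 cm above the key and touching nothing, with wrist force near 0.
- **Round keys:** I never moved the fingers near them.

**Disagreements:** the wrist-camera network placed the key about 6 mm further in y than the top and side cameras (0.293 against 0.287). Reading the key's edges in that wrist picture gave about 0.288, so I pressed at about y = 0.289. There was no direct confirmation that the tare registered; I relied on the measured force and how far the fingers travelled.

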